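# Clamp the counter cask and jack up its tail

## Task

The cask has just been loaded on its tilting cradle: first swing the hold-down bow over it and fully down. Then stand the red jack on the counter with its saddle centred under the yellow-marked lift point at the tail of the cradle, and pump the jack's handle until that lift point has come up by at least 2.5 cm. Finish while holding: keep the handle pressed right down at the bottom of its last stroke and do not let go, so that I can slip the chock in; leave the glass, the bell and the chock alone.

Things in the scene. Friction and masses are not known exactly. Their poses are not given: they have to be found in the camera images.
- stillage: fixed oak stillage carrying the cradle and cask, 196 x 290 mm; origin under its centre at counter height. y runs along the cask from the tap end (-y, cradle's hinge) to the tail (+y, lift tongue); x across it towards the bow's hinge (far side); z up. Rails reach 98 mm either side and 78 mm up; at the tail the base ends 130 mm from the centre, the cradle's rear beam 161 mm (50 to 98 mm up)
- cask: loose oak cask of about 4 kg, 264 mm long, 184 mm thick, lying in the cradle along the stillage's y axis; origin at its centre, 160 mm above the counter, its top at 252 mm
- bow (a joint): angle of the steel hold-down bow, rad: 0 = fully down over the cask on a hard stop; grows as it opens (starts at 0.75 to 1.05, stop at 1.15). Weighs 0.35 kg, stiff hinge (0.25 Nm friction): it stays about where it is left when open and stays down when closed
- bow_hinge (a point): the bow's hinge axis, on the far rail, 118 mm from the centre line at 100 mm height; it runs along the stillage's y axis
- bow_grip (a point): centre of the bow's red round grip, 18 mm thick, 54 mm long, which sticks out of the bow's free end straight away from the hinge, 274 mm from the hinge axis. Bow down: level, 100 mm above the counter, 156 mm from the centre line on the robot's side. Bow open: above the cask, pointing up at the bow's angle. The bow's strap (26 mm wide) begins 38 mm from here towards the hinge
- lift_pad (a point): centre of the underside of the black lift pad (42 mm disc) below the steel tongue at the cradle's tail, 190 mm from the stillage's centre along its y. 94 mm above the counter at rest; as the cradle tilts on its hinge 320 mm away it rises and creeps up to 7 mm towards the cask. The tongue is 56 mm wide, reaches 26 mm past this point; its top, 12 mm above, has the yellow mark straight over the pad
- jack: loose red hydraulic jack, about 0.95 kg, on a black base plate 239 x 90 x 10 mm; origin on the underside, below the pump block's centre. Its own x axis runs along it from the saddle (-x) to the handle (+x), z up. The base reaches 104 mm towards -x and 135 mm towards +x
- jack_grip (a point): the place to grasp the jack: centre of the pump block, 48 mm above the base's underside. The block is 64 mm long (jack's x), 46 mm wide (jack's y) and reaches from 10 to 70 mm height, free on both sides
- saddle_top (a point): centre of the top of the jack's steel saddle (36 mm disc), on the jack's centre line 76 mm from the pump block's centre towards -x; 80 mm above the base's underside when down. The ram housing below it is 44 mm thick
- saddle (a joint): height of the saddle above its lowest position, m (0 to 0.060). A full handle stroke raises it about 14 mm and it stays up when the handle comes up again; a stroke stopped short of the bottom, or begun before the handle is fully up, gains less or nothing. Saddle and pad start 14 mm apart: the first full stroke takes up the gap, each further one lifts the pad about 14 mm (7 mm if not quite full)
- handle (a joint): angle of the pump handle, rad: 0 = up (sloping up at 0.65 rad from level, away from the saddle), 0.75 = right down at its stop, 0.10 rad below level. A spring brings it back up; pressing it down at the grip takes about 8 N empty and 12 N under load. The empty jack would tip at about 15 N there, with the load on it stands firm at 25 N
- handle_hinge (a point): the handle's pivot, on the jack's centre line, 50 mm from the pump block's centre towards +x, 60 mm above the base's underside
- handle_grip (a point): middle of the handle's round rubber grip, 22 mm thick, 85 mm long; 165 mm from the handle's pivot
- tumbler: amber glass tumbler, 80 mm wide at the rim, 95 mm high; origin at the middle of its underside; leave alone
- bell: chrome counter bell, 84 mm wide, 58 mm high; origin at the middle of its underside; leave alone
- chock: dark oak chock, 90 x 45 x 20 mm; origin at the middle of its underside; leave alone

How it is judged:
By the outcome, as a careful person would: the job done as asked, in the order asked, and still so for the second after the job is handed in, while the arm keeps its last pose, push and grip.
It also fails if it takes over 72 s, if anything falls off the work surface, if the arm or the gripper's body presses on something with over 40 N, if the wrist force passes 120 N, or if a joint passes its speed limit or range.

## Robot

A 6-joint arm with a two-finger parallel gripper is mounted at the origin on the work surface. World frame = base frame: x ahead of the robot, y to its left, z up, the work surface at z = 0. Lengths are in mm, angles in rad, forces in N, time in s.
With the tool pointing down it reaches from about 375 to 925 mm from the base axis. Payload 5.7 kg.
Tool frame: the origin (TCP) lies where the fingers leave the gripper's body, on its centre line; the fingertips stand 80 mm ahead of it and the grasp point (between the pads) lies 61 mm ahead of it (tips_ahead is the distance from the TCP to the fingertips, in mm); z points along the fingers, x is the direction in which the jaws open and shut, and the axes are right-handed (so a half turn about z gives the same grasp; the last joint's range is limited). The gripper opens to 88 mm and grips with 3 to 60 N. Pads are 20 mm wide; open, the fingers measure 115 mm over their backs; the gripper's body (75 mm by 178 mm) begins 61 mm behind the grasp point.
Start: joints at [1.12, 0.359, 1.51, -0, 1.272, -0.115], TCP at [197.71, 566.466, 302.623] pointing down, gripper open.
Joint ranges: [-2.97, 2.97], [-1.01, 2.36], [0.21, 2.38], [-0.96, 4.11], [0.2, 2.71], [-2.98, 2.98]. Speed limits (rad/s): [2.39, 2.39, 3.14, 3.14, 3.14, 3.14].

## Interface

Orientations are given as a unit quaternion [x, y, z, w].
In Python, from plant import get_obs, camera, finish_job, tips_ahead gives the robot as it stands.
- The arm moves only by the tool carry_out, never from a script. Its argument "increments" is text: rows parted by semicolons, each of 6 numbers parted by spaces: the shift along the tool's x, y, z in mm, then the turn, a rotation vector about the tool's x, y, z in degrees. In form: dx dy dz wx wy wz; .... A call has exactly 10 rows; each row is the pose to reach, as a shift and turn from the pose commanded when the call began, along the tool's axes at that moment; what a row does not reach only later rows make up. A row lasts 1/12 s, in which the tool goes at most 41.7 mm and 7.16 degrees, less where a joint would pass 70% of its speed; a pose out of reach is approached as far as the arm can. A call with a gripper value outside its range is refused whole. "claw" is the closure, from 0 (fully open) to 1 (shut), set as the call begins (left out, the last holds). The fingers move at their own pace and stop on an object; the grip force is fixed at half the most. Time passes only in rows, so rows that repeat a pose let the fingers close, or fill a call up. It gives the time, the measured TCP pose, the force and the opening at its end, in the units of the state.
- get_obs(): the state, without advancing time (a new reading comes with each control period).
- camera(name): name is "scene" or "side" or "wrist"; returns a dict with "frame" (400x640x3 uint8, blue, green, red), "depth" (400x640 float32, mm along the optical axis (not along the pixel's ray), 0 where there is no reading), "fov_y" (degrees; the focal length in pixels is half the picture's height over the tangent of half this angle, whatever the lens; pixels are square), "cx", "cy" (the principal point, pixels), "dist_coeffs" ([k1, k2, p1, p2, k3] as OpenCV has them; the pictures are not rectified), "R" (3x3) and "t" (3): a world point X has camera coordinates R X + t; the wrist camera has in their place "hand_eye" (4x4, takes a point from camera to tool coordinates, whose origin is the TCP and whose axes are the tool frame's). Camera axes: x right, y down, z forward; pixel columns grow to the right and rows downward; lengths in mm; the calibration is good to about 2 mm. A picture is of the moment at which its call begins: read the wrist's pose just before it.
- finish_job(): hands the job in, once; it reports no verdict.
The state is a dict: "time_s": time; "joint_pos": joint angles; "joint_velocities": joint speeds; "joint_torque": joint torques, N m; "eef_pos": TCP position; "orientation": TCP orientation; "ft_force": force on the tool from outside, world axes, zero at the start; "wrist_torque": the same for the moment, N m; "finger_gap": finger opening in mm.
Only numpy, scipy, OpenCV 4.12 (cv2) and the standard library are available. Lean on these libraries where they do the work, as an engineer would, in place of code of your own. Each camera call takes 0.05 s, during which the arm holds its last target. There are 200 camera calls.

## Working session

There is one attempt and no reset: what is moved stays moved. The work goes in short steps, Python scripts to look and compute and a tool call to move; the robot and the scene stay as the last step left them, time stands still between calls to the robot, and variables do not carry over. Pictures are saved under pics/ and viewed, about 8 in all and at most 12, crops included, and the job is handed in when it is done.

Besides the shell and the picture viewer there is one more tool, called after "Request:" by a JSON object that holds its "method" and its "body". carry_out: Moves the arm, as the interface text tells. Its arguments: {"type":"object","properties":{"increments":{"type":"string"},"claw":{"type":"number"}},"required":["increments"]}

```bash
ls; mkdir -p pics
cat > h.py <<'E'
import numpy as np, cv2
from scipy.spatial.transform import Rotation as Rn
from plant import get_obs, camera, finish_job, tips_ahead
def K(c):
    f=200/np.tan(np.radians(c['fov_y']/2)); return np.array([[f,0,c['cx']],[0,f,c['cy']],[0,0,1.]])
def pose(c,o):
    if 'R' in c: return np.array(c['R']),np.array(c['t']).ravel()
    T=np.eye(4);T[:3,:3]=Rn.from_quat(o['orientation']).as_matrix();T[:3,3]=o['eef_pos']
    M=np.linalg.inv(T@np.array(c['hand_eye']));return M[:3,:3],M[:3,3]
def cloud(c,o=None):
    R,t=pose(c,o);v,u=np.mgrid[0:400,0:640]
    p=cv2.undistortPoints(np.stack([u,v],-1).reshape(-1,1,2).astype(float),K(c),np.array(c['dist_coeffs'])).reshape(400,640,2)
    d=c['depth'];P=np.dstack([p,np.ones((400,640))])*d[...,None]
    W=(P-t)@R; W[d<=0]=np.nan; return W
def proj(c,X,o=None):
    R,t=pose(c,o); return cv2.projectPoints(np.asarray(X,float).reshape(-1,1,3),cv2.Rodrigues(R)[0],t,K(c),np.array(c['dist_coeffs']))[0].reshape(-1,2)
E
python3 - <<'E'
from h import *
o=get_obs();print(o,tips_ahead)
for n in ['scene','side','wrist']:
    c=camera(n);cv2.imwrite(f'pics/{n}0.png',c['frame']);np.save(f'{n}0.npy',cloud(c,o))
    R,t=pose(c,o);print(n,-R.T@t,R[2])
E
```

```text
pics
{'time_s': 0.0, 'joint_pos': array([ 1.11990216e+00,  3.59485841e-01,  1.51140928e+00,  2.58161557e-05,
        1.27249351e+00, -1.15111439e-01]), 'joint_velocities': array([ 0.00062714, -0.00057573, -0.00115937,  0.00071424,  0.00060381,
        0.00129921]), 'joint_torque': array([ 1.17226275e-03, -5.15365255e+01, -2.70730412e+01,  6.74950099e-02,
        3.49274289e-02, -1.61819121e-04]), 'eef_pos': array([197.47751271, 566.00574942, 301.82968368]), 'orientation': array([ 8.15326437e-01,  5.79000859e-01, -7.92965404e-04,  4.21594868e-04]), 'ft_force': array([-0.06942835, -0.81295026,  0.21329635]), 'wrist_torque': array([0.03397365, 0.04029768, 0.05330755]), 'finger_gap': 88.02387265677949} 80.0
scene [1306.63923554  -71.34615034 1138.11190031] [-0.56950975  0.11246845 -0.81425395]
side [ 206.60097888 -733.4923322  1071.39450986] [ 0.2939236   0.60591081 -0.73924354]
wrist [118.06232479 594.59595418 384.89487322] [ 0.28955214 -0.10402008 -0.95149324]
```

View pics/scene0.png

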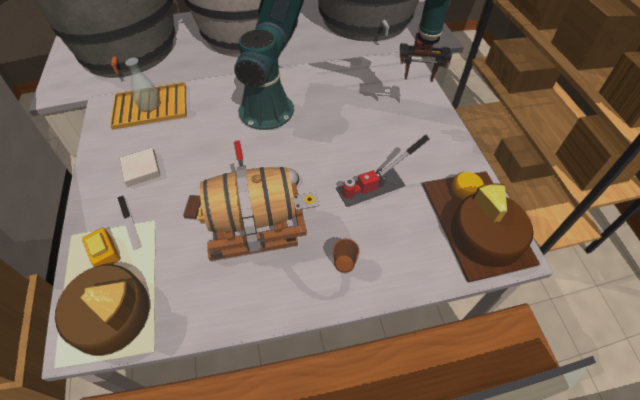

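View pics/side0.png

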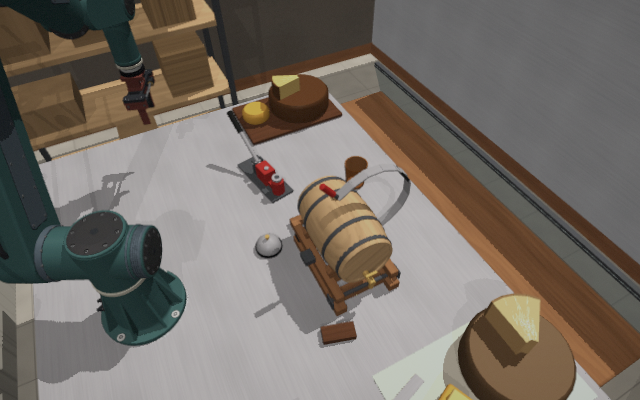

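The jack is at about (370,183) in the scene view with its handle pointing right, the yellow mark is at (310,199) and the red bow grip at (238,150), so the bow is open. The side view also shows the bell at (268,243) and the chock at (338,332). The tumbler is at (345,255) in the scene view.

Run:
```python
from h import *
P=[];C=[]
for n in ['scene','side']:
    W=np.load(f'{n}0.npy');I=cv2.imread(f'pics/{n}0.png')
    P.append(W.reshape(-1,3));C.append(I.reshape(-1,3))
    hsv=cv2.cvtColor(I,cv2.COLOR_BGR2HSV)
    for nm,m in {'red':((hsv[...,0]<6)|(hsv[...,0]>174))&(hsv[...,1]>190)&(hsv[...,2]>100),'yellow':(hsv[...,0]>22)&(hsv[...,0]<32)&(hsv[...,1]>190)&(hsv[...,2]>150)}.items():
        k,l,s,ce=cv2.connectedComponentsWithStats(m.astype(np.uint8))
        for i in range(1,k):
            if s[i,4]>8:
                q=W[l==i];print(n,nm,ce[i].round(),s[i,4],np.nanmedian(q,0).round(1),np.nanmin(q,0).round(),np.nanmax(q,0).round())
P=np.vstack(P);C=np.vstack(C);ok=np.isfinite(P).all(1);P=P[ok];C=C[ok]
np.savez('cl.npz',P=P,C=C)
# top-down map x 300..950 down, y -200..550 right
x0,y0,s=250,-250,1.0
m=(P[:,2]>-10)&(P[:,2]<300);p=P[m];c=C[m];o=np.argsort(p[:,2]);p=p[o];c=c[o]
M=np.zeros((600,800,3),np.uint8)
u=((p[:,1]-y0)/s).astype(int);v=((p[:,0]-x0)/s).astype(int)
g=(u>0)&(u<799)&(v>0)&(v<599)
for du in(0,1):
  for dv in (0,1): M[v[g]+dv-0,u[g]+du]=c[g]
for k in range(0,800,100): cv2.line(M,(k,0),(k,599),(0,255,0),1);cv2.putText(M,str(k+y0),(k,10),0,.4,(0,0,255))
for k in range(50,600,100): cv2.line(M,(0,k),(799,k),(0,255,0),1);cv2.putText(M,str(k+x0),(0,k),0,.4,(0,0,255))
cv2.imwrite('pics/top.png',M)
```

```text
scene red [238. 150.] 55 [ 530.4 -119.3  336.3] [ 516. -124.  316.] [ 546. -115.  359.]
scene yellow [469. 180.] 272 [583.1 640.5  68.7] [550. 597.  63.] [615. 682.  75.]
scene yellow [ 93. 259.] 25 [ 623.2 -635.7   62.5] [ 603. -650.   58.] [ 632. -624.   67.]
side red [273. 183.] 24 [492.5 216.3  59.8] [486. 198.  21.] [512. 266.  65.]
side red [327. 190.] 64 [ 521.2 -128.1  340.1] [ 504. -131.  313.] [ 540. -118.  356.]
```

View pics/top.png

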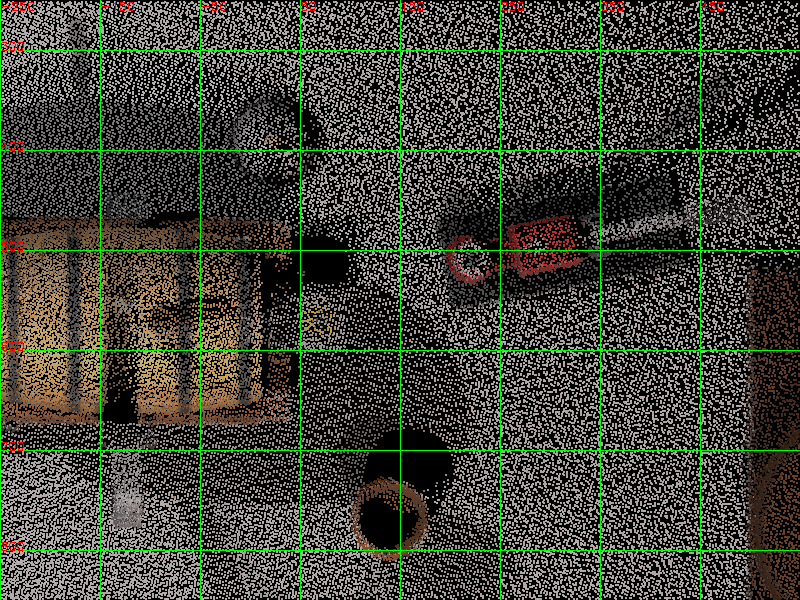

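Run:
```python
from h import *
for n in ['scene','side']:
    W=np.load(f'{n}0.npy').reshape(-1,3);I=cv2.imread(f'pics/{n}0.png');hsv=cv2.cvtColor(I,cv2.COLOR_BGR2HSV).reshape(-1,3).astype(int)
    x,y,z=W.T;H,S,V=hsv.T
    def box(a,b,c,d,e,f): return (x>a)&(x<b)&(y>c)&(y<d)&(z>e)&(z<f)
    m=box(540,605,40,100,90,120)&(H>18)&(H<36)&(S>110)&(V>90)
    q=W[m];print(n,'yellow',len(q),q.mean(0).round(1),((q.min(0)+q.max(0))/2).round(1))
    m=box(535,610,50,110,90,125);q=W[m];r=cv2.minAreaRect(q[:,:2].astype(np.float32));print(' tongue',np.round(r[0],1),np.round(r[1],1),r[2],np.median(q[:,2]).round(1))
    red=((H<10)|(H>170))&(S>120)
    q=W[box(440,560,180,400,62,76)&red];q=q[q[:,1]>250];r=cv2.minAreaRect(q[:,:2].astype(np.float32));print(' block top',len(q),np.round(r[0],1),np.round(r[1],1),round(r[2],1),np.median(q[:,2]).round(1))
    q=W[box(440,580,150,450,4,14)&(V<90)];r=cv2.minAreaRect(q[:,:2].astype(np.float32));print(' base',len(q),np.round(r[0],1),np.round(r[1],1),round(r[2],1),np.median(q[:,2]).round(1))
    q=W[box(480,540,195,245,74,90)];print(' saddle',len(q),q.mean(0).round(1),((q.min(0)+q.max(0))/2).round(1),np.ptp(q,axis=0).round(1))
    q=W[box(440,560,330,460,60,220)];d=q-q.mean(0);u=np.linalg.svd(d,full_matrices=False)[2][0];print(' handle',len(q),q.mean(0).round(1),u.round(3),q.max(0).round(1))
    q=W[box(480,680,-245,35,170,262)];
    # cask cylinder: use ridge: rails instead
    q=W[box(450,700,-300,60,66,84)];print(' rails',len(q),np.percentile(q,[1,99],axis=0).round(1))
    q=W[box(330,450,-30,75,8,65)];print(' bell',len(q),((q.min(0)+q.max(0))/2).round(1),q.max(0).round(1))
    q=W[box(660,800,80,200,80,110)];r=cv2.minEnclosingCircle(q[:,:2].astype(np.float32));print(' tumbler',r,q[:,2].max())
    q=W[box(440,620,-180,-70,300,375)&red];d=q-q.mean(0);u=np.linalg.svd(d,full_matrices=False)[2][0];print(' grip',len(q),q.mean(0).round(1),u.round(3),q.min(0).round(1),q.max(0).round(1))
```

```text
scene yellow 67 [571.2  69.6 107.3] [570.2  69.1 107.5]
 tongue [571.7  72.6] [44.7 59. ] 89.19805908203125 106.6
 block top 179 [496.8 295.9] [47.7 63.9] 12.6 70.0
 base 573 [494.6 309.9] [ 89.2 235.7] 10.5 10.2
 saddle 79 [511.5 222.   80.4] [508.9 222.   80.2] [38.  35.2 11.3]
 handle 248 [478.6 395.3 105.8] [ 0.163 -0.769 -0.618] [510.7 460.  166.8]
 rails 844 [[ 485.3 -267.    66.8]
 [ 671.6   39.1   83.2]]
 bell 122 [382.6  50.8  33.8] [428.   74.7  59.3]
 tumbler ((769.468017578125, 140.24533081054688), 40.04446029663086) 101.8989778387939
 grip 104 [ 529.3 -119.6  336.6] [ 0.578 -0.002 -0.816] [ 511.9 -127.3  314.2] [ 547.4 -112.2  360.4]<stdin>:7: RuntimeWarning: Mean of empty slice.
  ret = um.true_divide(
Traceback (most recent call last):
ValueError: zero-size array to reduction operation minimum which has no identity
```

Run:
```python
from h import *
from scipy.optimize import least_squares
for n in ['scene','side']:
    W=np.load(f'{n}0.npy').reshape(-1,3);x,y,z=W.T
    def box(a,b,c,d,e,f): return W[(x>a)&(x<b)&(y>c)&(y<d)&(z>e)&(z<f)]
    q=np.vstack([box(480,680,-225,-150,165,265),box(480,680,-90,-15,165,265)])
    f=lambda p:np.hypot(q[:,0]-p[0]-p[1]*(q[:,1]+120),q[:,2]-p[2])-p[3]-p[4]*((q[:,1]+120)/100)**2
    r=least_squares(f,[575,0,160,92,0],loss='soft_l1');print(n,'cask x(y=-120), slope,z,r',len(q),r.x.round(3))
    rr=[]
    for a in range(-250,20,15):
        s=box(640,700,a,a+15,60,84)
        if len(s)>5: rr.append((a+7,s[:,0].max().round(1)))
    print(rr)
    for nm,b in dict(bell=(330,450,-30,75,12,65),tum=(660,830,80,200,80,110),chock=(430,620,-380,-290,12,30),grip=(490,560,-150,-90,300,370)).items():
        s=box(*b)
        if len(s)>5: print(nm,len(s),np.percentile(s,[2,98],axis=0).round(0).tolist())
```

```text
scene cask x(y=-120), slope,z,r 2674 [ 5.69919e+02  3.00000e-03  1.60608e+02  9.23060e+01 -9.27600e+00]
[(-243, np.float64(677.0)), (-228, np.float64(670.2)), (-213, np.float64(670.7)), (-198, np.float64(669.4)), (-183, np.float64(669.6)), (-168, np.float64(670.4)), (-153, np.float64(695.8)), (-108, np.float64(696.3)), (-93, np.float64(696.3)), (-78, np.float64(670.5)), (-63, np.float64(670.0)), (-48, np.float64(670.6)), (-33, np.float64(669.7)), (-18, np.float64(671.3)), (-3, np.float64(670.4)), (12, np.float64(670.0))]
bell 115 [[375.0, 30.0, 13.0], [428.0, 62.0, 55.0]]
tum 207 [[733.0, 102.0, 81.0], [809.0, 178.0, 98.0]]
chock 218 [[431.0, -356.0, 13.0], [495.0, -302.0, 25.0]]
grip 154 [[508.0, -130.0, 302.0], [553.0, -112.0, 359.0]]
side cask x(y=-120), slope,z,r 2535 [ 5.69384e+02  9.00000e-03  1.57794e+02  9.20480e+01 -8.94000e+00]
[(-243, np.float64(665.8)), (-228, np.float64(664.3))]
bell 412 [[355.0, -15.0, 13.0], [422.0, 43.0, 54.0]]
tum 149 [[728.0, 101.0, 81.0], [804.0, 176.0, 95.0]]
chock 398 [[432.0, -357.0, 14.0], [491.0, -306.0, 23.0]]
grip 139 [[503.0, -132.0, 300.0], [551.0, -117.0, 354.0]]
```

Request:
{"method": "carry_out", "body": {"increments": "-40 40 -20 0 0 -2; -80 80 -40 0 0 -4; -110 110 -60 0 0 -6; -140 140 -80 0 0 -8; -170 170 -100 0 0 -10; -200 200 -120 0 0 -12; -230 230 -140 0 0 -14; -260 260 -160 0 0 -16; -280 280 -177 0 0 -18; -280 280 -177 0 0 -19.3", "claw": 0}}

```text
time_s: 0.98
eef_pos: [363.0, 222.1, 472.5]
orientation: [0.706, 0.708, -0.0, -0.0]
ft_force: [1.2, 0.2, -0.5]
finger_gap: 88.0
```

Request:
{"method": "carry_out", "body": {"increments": "-35 17 0 0 0 0; -70 34 0 0 0 0; -105 51 0 0 0 0; -140 68 0 0 0 0; -175 85 0 0 0 0; -210 102 0 0 0 0; -245 118 0 0 0 0; -280 133 0 0 0 0; -310 147 0 0 0 0; -332 157 0 0 0 0"}}

```text
time_s: 1.82
eef_pos: [521.1, -110.8, 471.2]
orientation: [0.707, 0.707, -0.0, 0.0]
ft_force: [0.3, 1.4, 1.2]
finger_gap: 87.7
```

Run:
```python
from h import *
o=get_obs();c=camera('wrist');print(o['eef_pos'],o['orientation'],o['time_s']);cv2.imwrite('pics/w1.png',c['frame']);W=cloud(c,o)
hsv=cv2.cvtColor(c['frame'],cv2.COLOR_BGR2HSV);H,S,V=[hsv[...,i].astype(int) for i in range(3)]
m=((H<10)|(H>170))&(S>150)&(W[...,2]>250)
k,l,s,ce=cv2.connectedComponentsWithStats(m.astype(np.uint8))
for i in range(1,k):
    if s[i,4]>50:
        q=W[l==i];print(ce[i].round(),s[i,4],np.nanmean(q,0).round(1),np.nanpercentile(q,[1,99],axis=0).round(1).tolist())
```

```text
[ 521.10051562 -110.82027028  471.15653319] [ 7.07362832e-01  7.06850537e-01 -3.78244661e-04  1.14582832e-05] 1.8167
[306. 221.] 629 [ 518.4 -119.3  347.5] [[504.8, -133.3, 252.1], [552.1, -111.4, 357.9]]
[208. 283.] 1669 [ 510.9 -159.7  440. ] [[509.6, -166.6, 395.5], [517.9, -155.6, 462.9]]
[426. 283.] 1699 [510.9 -61.1 440. ] [[509.6, -65.4, 395.5], [518.0, -54.3, 462.4]]
[ 39. 328.] 2957 [ 491.4 -184.8  493.1] [[488.2, -190.4, 475.1], [506.6, -181.9, 503.8]]
[598. 328.] 3029 [491.1 -35.8 493.3] [[488.2, -38.9, 475.1], [503.6, -29.7, 504.0]]
[197. 360.] 610 [ 526.2 -155.9  470.2] [[514.9, -156.5, 458.7], [534.6, -155.2, 476.4]]
[437. 358.] 561 [525.8 -65.  469.6] [[515.1, -65.6, 458.6], [533.8, -64.4, 476.0]]
```

View pics/w1.png

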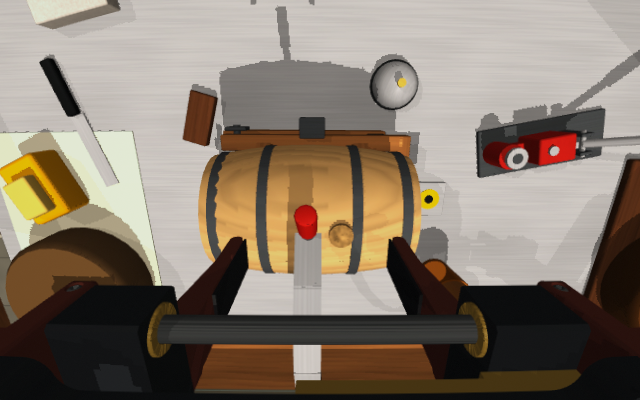

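The wrist view shows the red grip at (306,221), between the open fingers and at y of about -120. The yellow mark is at (430,199). I'll descend over the grip and close.

Request:
{"method": "carry_out", "body": {"increments": "2 -5 0 0 0 0; 2 -5 14 0 0 0; 2 -5 28 0 0 0; 2 -5 42 0 0 0; 2 -5 56 0 0 0; 2 -5 70 0 0 0; 2 -5 80 0 0 0; 2 -5 84 0 0 0; 2 -5 84 0 0 0; 2 -5 84 0 0 0"}}

```text
time_s: 2.7
eef_pos: [515.3, -105.5, 388.2]
orientation: [0.707, 0.708, 0.0, 0.0]
ft_force: [0.8, -0.5, 1.0]
finger_gap: 88.2
```

Request:
{"method": "carry_out", "body": {"increments": "0 0 0 0 0 0; 0 0 0 0 0 0; 0 0 0 0 0 0; 0 0 0 0 0 0; 0 0 0 0 0 0; 0 0 0 0 0 0; 0 0 0 0 0 0; 0 0 0 0 0 0; 0 0 0 0 0 0; 0 0 0 0 0 0", "claw": 1}}

```text
time_s: 3.53
eef_pos: [516.7, -114.6, 388.5]
orientation: [0.707, 0.707, -0.006, 0.008]
ft_force: [1.6, -42.1, -6.6]
finger_gap: 25.0
```

The first moves were rate-limited, so the commanded pose trails my plan and the fingers closed off-centre in y. I'll reopen, re-centre and close again.

Request:
{"method": "carry_out", "body": {"increments": "0 0 0 0 0 0; 0 0 0 0 0 0; 0 0 0 0 0 0; -4 2 -2 0 0 0; -8 4 -4 0 0 0; -12 6 -7 0 0 0; -14.5 6.7 -8 0 0 0; -14.5 6.7 -8 0 0 0; -14.5 6.7 -8 0 0 0; -14.5 6.7 -8 0 0 0", "claw": 0}}

```text
time_s: 4.37
eef_pos: [522.0, -120.3, 395.6]
orientation: [0.707, 0.707, -0.0, -0.0]
ft_force: [1.4, 0.6, 0.6]
finger_gap: 86.6
```

Run:
```python
from h import *
o=get_obs();print(o['eef_pos'],o['ft_force'],o['finger_gap'],o['time_s'])
for n in ['scene','side']:
    c=camera(n);W=cloud(c);hsv=cv2.cvtColor(c['frame'],cv2.COLOR_BGR2HSV);H,S,V=[hsv[...,i].astype(int) for i in range(3)]
    m=((H<6)|(H>174))&(S>190)&(V>100)&(abs(W[...,1]+120)<40)&(abs(W[...,0]-530)<60);q=W[m];print(n,len(q),q.mean(0).round(1),q.min(0).round(),q.max(0).round())
```

```text
[ 522.00137495 -120.26810005  395.62975732] [1.40167224 0.60726026 0.57962184] 86.56263319536087 4.3667
scene 67 [ 530.5 -119.3  336.4] [ 515. -125.  314.] [ 544. -114.  357.]
side 5 [ 507.2 -122.9  349.7] [ 506. -128.  347.] [ 509. -119.  352.]
```

Request:
{"method": "carry_out", "body": {"increments": "0 0 0 0 0 0; 0 0 0 0 0 0; 0 0 0 0 0 0; 0 0 0 0 0 0; 0 0 0 0 0 0; 0 0 0 0 0 0; 0 0 0 0 0 0; 0 0 0 0 0 0; 0 0 0 0 0 0; 0 0 0 0 0 0", "claw": 1}}

```text
time_s: 5.3
eef_pos: [522.1, -120.4, 395.7]
orientation: [0.707, 0.707, -0.0, -0.0]
ft_force: [-0.6, 0.9, -0.7]
finger_gap: 24.6
```

Request:
{"method": "carry_out", "body": {"increments": "0 0 0 0 0 0; 0 0 0 0 0 0; 0 -12 9 0 0 0; 0 -23 18.5 0 0 0; 0 -34 28 0 0 0; 0 -44 38.5 0 0 0; 0 -57 53.5 0 0 0; 0 -69 69.5 0 0 0; 0 -80 86.5 0 0 0; 0 -90 104.5 0 0 0"}}

```text
time_s: 6.13
eef_pos: [430.6, -119.3, 290.7]
orientation: [0.707, 0.707, 0.0, -0.001]
ft_force: [-0.7, 4.2, 0.5]
finger_gap: 17.3
```

Request:
{"method": "carry_out", "body": {"increments": "0 -8.5 18 0 0 0; 0 -16 37 0 0 0; 0 -21.5 56 0 0 0; 0 -26 76 0 0 0; 0 -29 96 0 0 0; 0 -31 113 0 0 0; 0 -31 121 0 0 0; 0 -31 125 0 0 0; 0 -31 127 0 0 0; 0 -31 127 0 0 0"}}

```text
time_s: 6.97
eef_pos: [398.5, -119.2, 163.2]
orientation: [0.707, 0.707, -0.001, -0.003]
ft_force: [-5.4, 3.9, -2.8]
finger_gap: 17.4
```

Request:
{"method": "carry_out", "body": {"increments": "0 0 1 0 0 0; 0 0 2 0 0 0; 0 0 3 0 0 0; 0 0 4 0 0 0; 0 0 5 0 0 0; 0 0 6 0 0 0; 0 0 6 0 0 0; 0 0 6 0 0 0; 0 0 6 0 0 0; 0 0 6 0 0 0"}}

```text
time_s: 7.8
eef_pos: [398.6, -119.2, 157.6]
orientation: [0.707, 0.707, -0.001, -0.003]
ft_force: [-5.8, 5.0, -2.4]
finger_gap: 17.4
```

Request:
{"method": "carry_out", "body": {"increments": "0 0 1 0 0 0; 0 0 2 0 0 0; 0 0 3 0 0 0; 0 0 4 0 0 0; 0 0 5 0 0 0; 0 0 6 0 0 0; 0 0 7 0 0 0; 0 0 8 0 0 0; 0 0 8 0 0 0; 0 0 8 0 0 0"}}

```text
time_s: 8.63
eef_pos: [401.0, -119.2, 152.8]
orientation: [0.707, 0.707, 0.001, -0.001]
ft_force: [-8.4, 13.5, 42.0]
finger_gap: 17.7
```

Run:
```python
from h import *
o=get_obs();print(o['eef_pos'],o['ft_force'],o['finger_gap'],o['time_s'])
c=camera('side');I=c['frame'];uv=proj(c,[[420,-120,120]])[0];print(uv)
u,v=int(uv[0]),int(uv[1]);cv2.imwrite('pics/s2.png',cv2.resize(I[max(v-110,0):v+90,u-130:u+130],None,fx=3,fy=3)[:600,:800])
```

```text
[ 401.00095687 -119.24274096  152.80425073] [-8.40236938 13.48174516 42.02273797] 17.679861066206048 8.6333
[293.49154707 254.85075666]
```

View pics/s2.png

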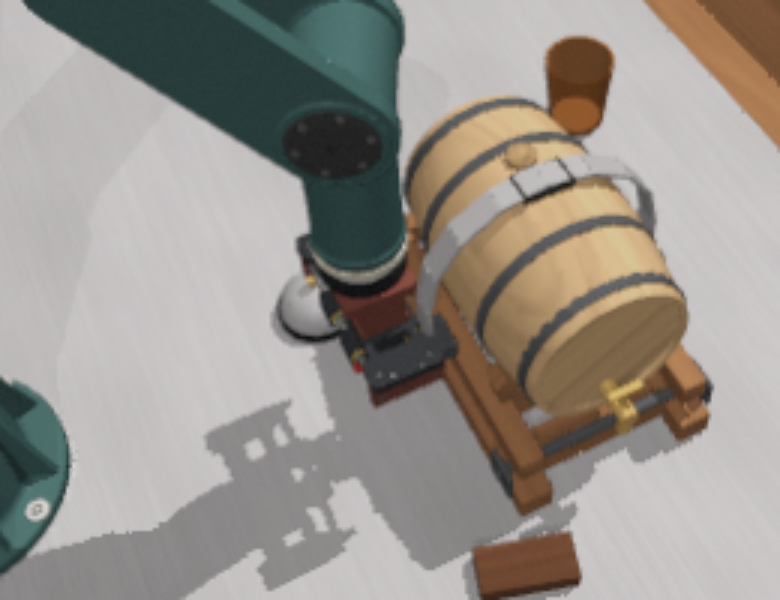

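The bow is down on its stop: 42 N of reaction, with the strap lying over the cask. I'll release it and go up.

Request:
{"method": "carry_out", "body": {"increments": "0 0 -3 0 0 0; 0 0 -3 0 0 0; 0 0 -3 0 0 0; 0 0 -3 0 0 0; 0 0 -3 0 0 0; 0 0 -3 0 0 0; 0 0 -3 0 0 0; 0 0 -10 0 0 0; 0 0 -30 0 0 0; 0 0 -60 0 0 0", "claw": 0}}

```text
time_s: 9.52
eef_pos: [399.5, -119.9, 209.4]
orientation: [0.707, 0.707, -0.001, -0.003]
ft_force: [0.7, 0.1, 0.2]
finger_gap: 80.4
```

Request:
{"method": "carry_out", "body": {"increments": "0 0 -40 0 0 0; 0 0 -80 0 0 0; 0 0 -120 0 0 0; 30 0 -150 0 0 -7; 60 5 -180 0 0 -14; 90 10 -210 0 0 -21; 120 15 -210 0 0 -28; 150 20 -210 0 0 -35; 180 25 -210 0 0 -42; 210 30 -210 0 0 -49"}}

```text
time_s: 10.35
eef_pos: [430.5, 91.0, 421.0]
orientation: [0.347, 0.938, 0.0, 0.0]
ft_force: [-0.3, -0.3, 0.5]
finger_gap: 87.8
```

Run:
```python
from h import *
o=get_obs();print(o['eef_pos'],o['ft_force'],o['finger_gap'],o['time_s'],np.degrees(np.arctan2(*Rn.from_quat(o['orientation']).as_matrix()[[1,0],0])))
for n in ['scene','side']:
    c=camera(n);W=cloud(c);hsv=cv2.cvtColor(c['frame'],cv2.COLOR_BGR2HSV);H,S,V=[hsv[...,i].astype(int) for i in range(3)]
    m=((H<6)|(H>174))&(S>150)&(V>60)&(abs(W[...,1]+120)<40)&(abs(W[...,0]-415)<60);q=W[m];print(n,'grip',len(q))
    if len(q):print(q.mean(0).round(1),q.min(0).round(),q.max(0).round())
    q=W[(abs(W[...,1]+122)<8)&(abs(W[...,0]-571)<15)&(W[...,2]>200)];print('top strap z',np.median(q,0))
```

```text
[430.4560892   90.96800671 421.01483566] [-0.31275329 -0.34304817  0.45694247] 87.80377240853207 10.35 139.4078517580976
scene grip 0
top strap z [ 573.56963757 -121.57405861  263.79184392]
side grip 105
[ 403.7 -124.7  104.3] [ 378. -132.   96.] [ 431. -115.  111.]
top strap z [ 570.7930809  -121.11369092  260.45681288]
```

Request:
{"method": "carry_out", "body": {"increments": "8 20 12 0 0 7; 16 40 24 0 0 14; 25 60 36 0 0 21; 33 80 48 0 0 28; 41 100 60 0 0 35; 50 120 72 0 0 42; 58 140 84 0 0 49; 66 160 96 0 0 56; 75 180 108 0 0 63; 83 199 121 0 0 70"}}

```text
time_s: 11.28
eef_pos: [499.0, 294.2, 298.9]
orientation: [0.826, 0.563, -0.0, 0.0]
ft_force: [0.1, -0.4, 0.7]
finger_gap: 87.8
```

Request:
{"method": "carry_out", "body": {"increments": "0 0 0 0 0 7; 0 0 0 0 0 14; 0 0 0 0 0 21; 0 0 0 0 0 28; 0 0 0 0 0 35; 0 0 0 0 0 42; 0 0 0 0 0 49; 0 0 0 0 0 56; 0 0 0 0 0 58; 0 0 0 0 0 58"}}

```text
time_s: 12.12
eef_pos: [498.7, 293.0, 299.4]
orientation: [0.996, 0.095, -0.0, 0.0]
ft_force: [-0.3, 0.7, -0.2]
finger_gap: 87.5
```

Run:
```python
from h import *
o=get_obs();print(o['eef_pos'],o['ft_force'],o['finger_gap'],o['time_s'],np.degrees(np.arctan2(*Rn.from_quat(o['orientation']).as_matrix()[[1,0],0])))
c=camera('wrist');cv2.imwrite('pics/w3.png',c['frame']);W=cloud(c,o);np.save('w3.npy',W)
hsv=cv2.cvtColor(c['frame'],cv2.COLOR_BGR2HSV);H,S,V=[hsv[...,i].astype(int) for i in range(3)]
x,y,z=[W[...,i] for i in range(3)]
red=((H<10)|(H>170))&(S>120)
q=W[red&(z>64)&(z<76)&(y>258)&(abs(x-500)<60)&(y<345)]
if len(q)>5: r=cv2.minAreaRect(q[:,:2].astype(np.float32));print('block',len(q),np.round(r[0],1),np.round(r[1],1),round(r[2],1),np.median(q[:,2]))
q=W[(z>76)&(z<86)&(y>195)&(y<250)&(abs(x-510)<40)];print('saddle',len(q))
if len(q)>5: print(cv2.minEnclosingCircle(q[:,:2].astype(np.float32)),q.mean(0))
q=W[(V<90)&(z>4)&(z<15)&(y>150)&(y<440)&(abs(x-500)<90)]
if len(q)>5: r=cv2.minAreaRect(q[:,:2].astype(np.float32));print('base',len(q),np.round(r[0],1),np.round(r[1],1),round(r[2],1))
```

```text
[498.70933281 293.03004252 299.37855379] [-0.31180306  0.74224291 -0.15947877] 87.50267496682496 12.1167 10.864700635110793
block 2051 [496.3 301. ] [45.6 68.1] 10.9 71.03260651024002
saddle 698
((511.7818603515625, 222.97271728515625), 18.12161636352539) [511.36273064 224.07274904  81.2722775 ]
base 7387 [493.7 313.3] [ 89.3 236.1] 11.0
```

View pics/w3.png

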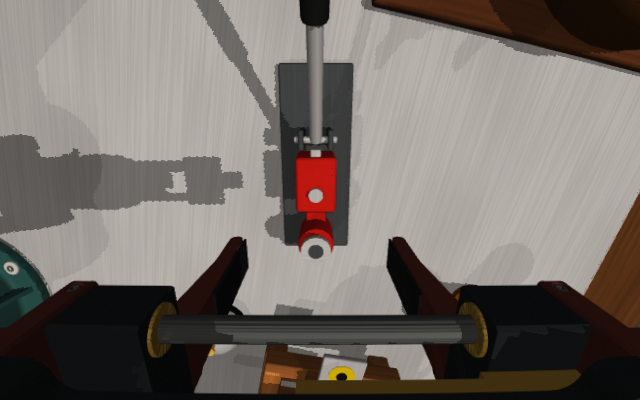

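The wrist view shows the jack square to the tool, with the saddle at (316,250) and the block at (316,180). Yaw is 10.9° by every measure. I'll descend on the block.

Request:
{"method": "carry_out", "body": {"increments": "-1 -5 20 0 0 0; -1 -5 50 0 0 0; -1 -5 80 0 0 0; -1 -5 110 0 0 0; -1 -5 140 0 0 0; -1 -5 165 0 0 0; -1 -5 182 0 0 0; -1 -5 190 0 0 0; -1 -5 190 0 0 0; -1 -5 190 0 0 0"}}

```text
time_s: 13.0
eef_pos: [497.0, 298.7, 109.5]
orientation: [0.995, 0.096, -0.0, 0.0]
ft_force: [-0.4, -1.1, -0.1]
finger_gap: 87.9
```

Request:
{"method": "carry_out", "body": {"increments": "0 0 0 0 0 0; 0 0 0 0 0 0; 0 0 0 0 0 0; 0 0 0 0 0 0; 0 0 0 0 0 0; 0 0 0 0 0 0; 0 0 0 0 0 0; 0 0 0 0 0 0; 0 0 0 0 0 0; 0 0 0 0 0 0", "claw": 1}}

```text
time_s: 13.83
eef_pos: [495.8, 298.7, 109.3]
orientation: [0.995, 0.096, -0.001, 0.0]
ft_force: [-3.8, -1.3, 6.0]
finger_gap: 45.7
```

Request:
{"method": "carry_out", "body": {"increments": "0 0 -3 0 0 0; 0 0 -6 0 0 0; 0 0 -9 0 0 0; 8 15 -9 0 0 2; 17 32 -9 0 0 4; 27 52 -9 0 0 6; 38 72 -9 0 0 8; 47 90 -9 0 0 9.5; 53 101 -9 0 0 10.9; 55 104.5 -9 0 0 10.9"}}

```text
time_s: 14.67
eef_pos: [572.1, 205.2, 117.9]
orientation: [1.0, -0.0, 0.0, 0.0]
ft_force: [-0.9, 0.5, -9.5]
finger_gap: 45.7
```

```bash
cat > jk.py <<'E'
from h import *
o=get_obs();print(o['eef_pos'].round(1),o['ft_force'].round(1),o['finger_gap'].round(1),o['time_s'],np.degrees(np.arctan2(*Rn.from_quat(o['orientation']).as_matrix()[[1,0],0])).round(2))
for n in ['scene','side']:
    c=camera(n);W=cloud(c);x,y,z=W.reshape(-1,3).T;hsv=cv2.cvtColor(c['frame'],cv2.COLOR_BGR2HSV).reshape(-1,3).astype(int);V=hsv[:,2]
    q=W.reshape(-1,3)[(abs(x-570)<62)&(y>20)&(y<330)&(z>5)&(z<24)&(V<90)]
    if len(q)>5: r=cv2.minAreaRect(q[:,:2].astype(np.float32));print(n,'base',len(q),np.round(r[0],1),np.round(r[1],1),round(r[2],1),np.median(q[:,2]).round(1),'x',np.percentile(q[:,0],[1,99]).round(),'y',np.percentile(q[:,1],[1,99]).round(),'z by y',[np.median(q[abs(q[:,1]-k)<15,2]).round(1) for k in range(60,300,30)])
    q=W.reshape(-1,3)[(abs(x-570)<25)&(y>o['eef_pos'][1]-105)&(y<o['eef_pos'][1]-50)&(z>78)&(z<105)];
    if len(q)>5: print(' saddle/tongue',len(q),cv2.minEnclosingCircle(q[:,:2].astype(np.float32)),np.median(q[:,2]))
    cv2.imwrite(f'pics/j_{n}.png',c['frame'])
E
python3 jk.py
```

```text
Traceback (most recent call last):
  File "jk.py", line 2, in <module>
    o=get_obs();print(o['eef_pos'].round(1),o['ft_force'].round(1),o['finger_gap'].round(1),o['time_s'],np.degrees(np.arctan2(*Rn.from_quat(o['orientation']).as_matrix()[[1,0],0])).round(2))
                                                                   ^^^^^^^^^^^^^^^^^^^^^
AttributeError: 'float' object has no attribute 'round'
```

```bash
sed -i "s/o\['finger_gap'\].round(1)/round(o['finger_gap'],1)/" jk.py; python3 jk.py
```

```text
[572.1 205.2 117.9] [-0.9  0.5 -9.5] 45.7 14.6667 -0.01
scene base 710 [572.2 214.3] [230.7  92. ] 89.7 18.8 x [530. 617.] y [100. 328.] z by y [np.float64(nan), np.float64(18.9), np.float64(18.8), np.float64(18.9), np.float64(19.1), np.float64(18.4), np.float64(18.5), np.float64(19.1)]
 saddle/tongue 86 ((571.8211059570312, 128.79971313476562), 20.173500061035156) 89.26959026498096
side base 268 [567.6 197.1] [201.6  86.6] 89.7 15.8 x [525. 557.] y [104. 296.] z by y [np.float64(nan), np.float64(15.0), np.float64(15.6), np.float64(15.8), np.float64(15.7), np.float64(16.7), np.float64(16.1), np.float64(14.9)]
 saddle/tongue 40 ((568.663330078125, 127.47198486328125), 18.437267303466797) 86.28864587230572
  return _methods._mean(a, axis=axis, dtype=dtype,
  ret = ret.dtype.type(ret / rcount)
```

Request:
{"method": "carry_out", "body": {"increments": "0 0 4 0 0 0; -0.5 8 4 0 0 0; -1 16 4 0 0 0; -1 24 4 0 0 0; -1 32 4 0 0 0; -1 40 4 0 0 0; -1 48 4 0 0 0; -1 55 4 0 0 0; -1 59 4 0 0 0; -1 59 4 0 0 0"}}

```text
time_s: 15.6
eef_pos: [569.9, 146.7, 114.2]
orientation: [1.0, 0.001, -0.0, 0.0]
ft_force: [0.8, 0.2, -9.4]
finger_gap: 45.8
```

Request:
{"method": "carry_out", "body": {"increments": "0 0 1 0 0 0; 0 0 2 0 0 0; 0 0 3 0 0 0; 0 0 4 0 0 0; 0 0 5 0 0 0; 0 0 5 0 0 0; 0 0 5 0 0 0; 0 0 5 0 0 0; 0 0 5 0 0 0; 0 0 5 0 0 0"}}

```text
time_s: 16.43
eef_pos: [569.8, 148.1, 109.4]
orientation: [1.0, 0.001, -0.0, -0.0]
ft_force: [-1.6, 2.9, -4.0]
finger_gap: 45.8
```

```bash
python3 jk.py 2>/dev/null
python3 - <<'E'
import cv2,numpy as np
a=cv2.imread('pics/j_scene.png')[140:260,230:430];b=cv2.imread('pics/j_side.png')[100:280,200:400]
cv2.imwrite('pics/jj.png',np.vstack([cv2.resize(a,None,fx=2.4,fy=2.4),cv2.resize(b,(480,310))])[:600])
E
```

```text
[569.8 148.1 109.4] [-1.6  2.9 -4. ] 45.8 16.4333 0.16
scene base 720 [570.4 162.3] [229.7  90.9] 89.3 10.5 x [532. 614.] y [ 50. 275.] z by y [np.float64(10.7), np.float64(10.8), np.float64(9.9), np.float64(10.4), np.float64(10.6), np.float64(11.2), np.float64(10.4), np.float64(10.0)]
 saddle/tongue 48 ((572.6869506835938, 69.16317749023438), 30.920732498168945) 103.96751925756807
side base 139 [534.2 151.1] [198.5  64.1] 65.6 7.5 x [522. 549.] y [ 97. 232.] z by y [np.float64(7.3), np.float64(6.0), np.float64(7.3), np.float64(8.1), np.float64(7.4), np.float64(8.0), np.float64(6.9), np.float64(nan)]
```

View pics/jj.png

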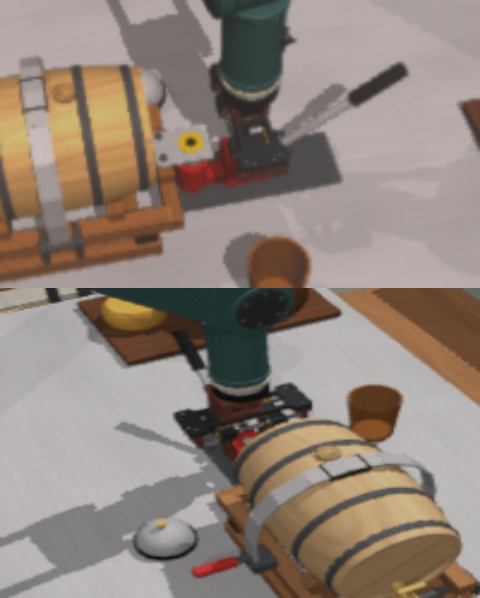

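Request:
{"method": "carry_out", "body": {"increments": "0 0 0.5 0 0 0; 0 0 0.5 0 0 0; 0 0 0.5 0 0 0; 0 0 0.5 0 0 0; 0 0 0.5 0 0 0; 0 0 0.5 0 0 0; 0 0 0.5 0 0 0; 0 0 -20 0 0 0; 0 0 -50 0 0 0; 0 0 -80 0 0 0", "claw": 0}}

```text
time_s: 17.37
eef_pos: [568.9, 147.7, 189.1]
orientation: [1.0, 0.001, -0.001, 0.0]
ft_force: [0.8, -0.6, 0.8]
finger_gap: 87.7
```

Request:
{"method": "carry_out", "body": {"increments": "0 0 -30 0 0 0; 0 0 -60 0 0 0; 0 0 -90 0 0 0; 0 0 -110 0 0 0; 0 0 -110 0 0 0; 0 0 -110 0 0 0; 0 0 -110 0 0 0; 0 0 -110 0 0 0; 0 0 -110 0 0 0; 0 0 -110 0 0 0"}}

```text
time_s: 18.2
eef_pos: [569.3, 147.8, 297.8]
orientation: [1.0, 0.001, -0.001, 0.0]
ft_force: [0.4, 0.6, -1.0]
finger_gap: 88.0
```

```bash
cat > jw.py <<'E'
from h import *
o=get_obs();print(o['eef_pos'].round(1),o['ft_force'].round(1),o['time_s'])
for n in ['wrist','scene']:
    c=camera(n);W=cloud(c,o);hsv=cv2.cvtColor(c['frame'],cv2.COLOR_BGR2HSV);H,S,V=[hsv[...,i].astype(int) for i in range(3)]
    x,y,z=[W[...,i] for i in range(3)];red=((H<10)|(H>170))&(S>120)
    q=W[red&(z>64)&(z<76)&(y>100)&(abs(x-570)<40)&(y<200)]
    if len(q)>5: r=cv2.minAreaRect(q[:,:2].astype(np.float32));print(n,'block',len(q),np.round(r[0],1),np.round(r[1],1),round(r[2],1),q.min(0).round(1),q.max(0).round(1))
    q=W[(V<90)&(z>4)&(z<15)&(y>20)&(y<340)&(abs(x-570)<65)];print('base x',np.percentile(q[:,0],[.3,99.7]).round(1),'y',np.percentile(q[:,1],[.3,99.7]).round(1),len(q))
    e=[q[abs(q[:,0]-k)<4,1].max().round(1) for k in range(535,612,12)];print(' +y end',e)
    q=W[(H>18)&(H<36)&(S>110)&(V>90)&(abs(x-571)<35)&(y>40)&(y<100)&(z>90)&(z<160)]
    if len(q): print(' yellow',len(q),q.mean(0).round(1),((q.min(0)+q.max(0))/2).round(1))
    cv2.imwrite(f'pics/jw_{n}.png',c['frame'])
E
python3 jw.py
```

```text
[569.3 147.8 297.8] [ 0.4  0.6 -1. ] 18.2
wrist block 2066 [571.  150.6] [45.9 70.9] 0.3 [548.1 115.1  64.3] [593.9 186.1  75.4]
base x [526.3 614.7] y [ 48. 281.] 7223
 +y end [np.float64(281.0), np.float64(280.9), np.float64(281.0), np.float64(184.7), np.float64(281.1), np.float64(281.1), np.float64(281.2)]
 yellow 586 [573.3  70.1 108.1] [573.1  69.6 108.1]
scene block 200 [571.3 145.5] [47.1 62.6] 0.8 [547.6 114.1  64.3] [595.  176.8  75.3]
base x [528.6 615.3] y [ 48.5 276.3] 705
 +y end [np.float64(271.7), np.float64(274.7), np.float64(276.3), np.float64(276.5), np.float64(276.2), np.float64(274.6), np.float64(274.3)]
 yellow 68 [571.4  69.3 107.4] [571.1  69.4 107.6]
```

The jack is placed. The block is at about (571,146.5), so the saddle is at about (571,70.5) against the mark at (571–573,69.5), within 2 mm. Next I'll pump the handle with shut fingers.

Request:
{"method": "carry_out", "body": {"increments": "2 -20 0 0 0 0; 2 -50 0 0 0 0; 2 -80 0 0 0 0; 2 -110 0 0 0 0; 2 -140 0 0 0 0; 2 -165 5 0 0 0; 2 -174 12 0 0 0; 2 -174 20 0 0 0; 2 -174 20 0 0 0; 2 -174 20 0 0 0", "claw": 1}}

```text
time_s: 19.13
eef_pos: [570.8, 320.4, 278.0]
orientation: [1.0, 0.001, -0.001, 0.001]
ft_force: [-0.0, 0.0, 0.6]
finger_gap: 24.6
```

Run:
```python
from h import *
o=get_obs();print(o['eef_pos'].round(1),o['ft_force'].round(1),o['time_s'],o['finger_gap'])
for n in ['scene','side']:
    c=camera(n);W=cloud(c,o);x,y,z=[W[...,i] for i in range(3)]
    q=W[(abs(x-571)<25)&(y>210)&(y<420)&(z>30)&(z<200)&(c['frame'].max(2)<80)];q=q[(q[:,1]>335)]
    if len(q): print(n,len(q),q.mean(0).round(1),q.min(0).round(1),q.max(0).round(1))
```

```text
[570.8 320.4 278. ] [-0.   0.   0.6] 19.1333 24.61231151236554
scene 17 [577.6 342.9 176.5] [574.  335.3 165.3] [580.6 356.1 186.4]
side 15 [565.1 343.5 175.9] [555.7 335.1 163.6] [575.6 356.5 186.3]
```

Request:
{"method": "carry_out", "body": {"increments": "0 0 8 0 0 0; 0 0 18 0 0 0; 0 -2 28 0 0 0; 0 -5 38 0 0 0; 0 -8 48 0 0 0; 0 -10.5 58 0 0 0; 0 -13 68 0 0 0; 0 -16 79 0 0 0; 0 -19 90 0 0 0; 0 -21.5 100 0 0 0"}}

```text
time_s: 20.07
eef_pos: [572.1, 345.5, 179.6]
orientation: [1.0, 0.001, 0.001, -0.002]
ft_force: [-0.6, 4.4, 8.7]
finger_gap: 0.3
```

Request:
{"method": "carry_out", "body": {"increments": "0 -3 10 0 0 0; 0 -5 19 0 0 0; 0 -8 27 0 0 0; 0 -9 33 0 0 0; 0 -10 37 0 0 0; 0 -11 40 0 0 0; 0 -11 41 0 0 0; 0 -11 41 0 0 0; 0 -11 41 0 0 0; 0 -11 41 0 0 0"}}

```text
time_s: 20.9
eef_pos: [572.1, 352.7, 139.1]
orientation: [1.0, 0.002, 0.001, 0.002]
ft_force: [-0.3, -7.8, 13.5]
finger_gap: 0.9
```

Request:
{"method": "carry_out", "body": {"increments": "0 0 0.5 0 0 0; 0 0 1 0 0 0; 0 0 1.5 0 0 0; 0 0 2 0 0 0; 0 0 2 0 0 0; 0 0 2 0 0 0; 0 0 2 0 0 0; 0 0 2 0 0 0; 0 0 2 0 0 0; 0 0 2 0 0 0"}}

```text
time_s: 21.73
eef_pos: [572.1, 352.7, 137.3]
orientation: [1.0, 0.002, 0.001, 0.002]
ft_force: [-0.7, -8.6, 14.8]
finger_gap: 0.4
```

```bash
cat > jp.py <<'E'
from h import *
o=get_obs();print(o['eef_pos'].round(1),o['ft_force'].round(1),o['time_s'])
for n in ['scene','side']:
    c=camera(n);W=cloud(c,o);hsv=cv2.cvtColor(c['frame'],cv2.COLOR_BGR2HSV);H,S,V=[hsv[...,i].astype(int) for i in range(3)]
    x,y,z=[W[...,i] for i in range(3)];red=((H<10)|(H>170))&(S>120)
    q=W[red&(z>64)&(z<76)&(y>112)&(abs(x-570)<40)&(y<200)]
    if len(q)>5: print(n,'block',len(q),((np.percentile(q,[1,99],axis=0)).mean(0)).round(1))
    q=W[(V<90)&(z>3)&(z<25)&(y>200)&(y<340)&(abs(x-570)<60)]
    if len(q)>5: print(' base x',np.percentile(q[:,0],[1,99]).round(1),'yend',np.percentile(q[:,1],99),'z',[np.median(q[abs(q[:,1]-k)<12,2]).round(1) for k in (220,240,260)])
    q=W[(H>18)&(H<36)&(S>110)&(V>90)&(abs(x-571)<35)&(y>40)&(y<100)&(z>90)&(z<170)]
    if len(q): print(' yellow',len(q),((q.min(0)+q.max(0))/2).round(1),q.mean(0).round(1))
    q=W[(abs(x-571)<26)&(y>78)&(y<100)&(z>85)&(z<170)];print(' tongue z',len(q),np.median(q[:,2]).round(1) if len(q) else '')
    cv2.imwrite(f'pics/jp_{n}.png',c['frame'])
E
python3 jp.py
```

```text
[572.1 352.7 137.3] [-0.7 -8.6 14.8] 21.7333
scene block 196 [570.  145.8  69.9]
 base x [547.3 614. ] yend 275.2667784838819 z [np.float64(10.4), np.float64(10.4), np.float64(10.3)]
 yellow 65 [570.8  69.4 109.7] [571.4  69.  109.9]
 tongue z 64 108.8
side block 101 [566.7 149.3  67.6]
 base x [522.  607.2] yend 275.58089171330727 z [np.float64(7.4), np.float64(6.9), np.float64(7.5)]
 tongue z 0
```

Request:
{"method": "carry_out", "body": {"increments": "0 0 0.5 0 0 0; 0 0 1 0 0 0; 0 0 1.5 0 0 0; 0 0 2 0 0 0; 0 0 2.5 0 0 0; 0 0 2.5 0 0 0; 0 0 2.5 0 0 0; 0 0 2.5 0 0 0; 0 0 2.5 0 0 0; 0 0 2.5 0 0 0"}}

```text
time_s: 22.67
eef_pos: [572.1, 352.6, 135.2]
orientation: [1.0, 0.002, 0.001, 0.002]
ft_force: [-1.2, -8.2, 17.6]
finger_gap: 0.2
```

Request:
{"method": "carry_out", "body": {"increments": "0 0 0.5 0 0 0; 0 0 1 0 0 0; 0 0 1.5 0 0 0; 0 0 1.5 0 0 0; 0 0 1.5 0 0 0; 0 0 1.5 0 0 0; 0 0 1.5 0 0 0; 0 0 1.5 0 0 0; 0 0 1.5 0 0 0; 0 0 1.5 0 0 0"}}

```text
time_s: 23.5
eef_pos: [572.1, 352.7, 134.6]
orientation: [1.0, 0.002, 0.001, 0.001]
ft_force: [-2.7, -9.6, 23.0]
finger_gap: 0.3
```

```bash
python3 jp.py
```

```text
[572.1 352.7 134.6] [-2.7 -9.6 23. ] 23.5
scene block 201 [570.7 145.5  69.5]
 base x [547.4 613.1] yend 275.3334831485387 z [np.float64(10.0), np.float64(10.3), np.float64(10.0)]
 yellow 66 [570.7  69.1 109.1] [571.1  69.  110.1]
 tongue z 67 109.5
side block 99 [566.1 148.3  68. ]
 base x [522.2 607.9] yend 275.4994827056131 z [np.float64(7.0), np.float64(7.3), np.float64(7.2)]
 tongue z 0
```

The first stroke reached its stop: Fz rose to 23 N in the last 0.6 mm, and the tongue has begun to lift by about 2.5 mm. Next is the second stroke.

Request:
{"method": "carry_out", "body": {"increments": "0 6 -25 0 0 0; 0 12 -50 0 0 0; 0 18 -75 0 0 0; 0 24 -100 0 0 0; 0 29 -122 0 0 0; 0 32 -138 0 0 0; 0 32 -138 0 0 0; 0 32 -138 0 0 0; 0 32 -138 0 0 0; 0 32 -138 0 0 0"}}

```text
time_s: 24.43
eef_pos: [570.4, 322.3, 267.9]
orientation: [1.0, 0.001, -0.002, 0.001]
ft_force: [0.5, 0.3, 0.2]
finger_gap: 0.5
```

```bash
cat > hd.py <<'E'
from h import *
o=get_obs()
for n in ['scene','side']:
    c=camera(n);W=cloud(c,o);x,y,z=[W[...,i] for i in range(3)]
    q=W[(abs(x-571)<25)&(y>340)&(y<420)&(z>30)&(z<200)&(c['frame'].max(2)<80)]
    if len(q): print(n,len(q),q.mean(0).round(1),q.min(0).round(1),q.max(0).round(1))
E
python3 hd.py;python3 jp.py
```

```text
scene 1 [577.8 341.3 170.8] [577.8 341.3 170.8] [577.8 341.3 170.8]
side 13 [558.8 347.8 179.1] [555.8 341.9 168. ] [563.7 359.6 186.6]
[570.6 322.3 268.3] [-0.4  0.5 -0.3] 24.5333
scene block 202 [571.  145.8  69.6]
 base x [529.9 613.3] yend 275.4444218434705 z [np.float64(9.6), np.float64(10.4), np.float64(10.4)]
 yellow 68 [570.4  69.1 107.5] [571.1  69.1 107.7]
 tongue z 64 106.9
side block 101 [566.  150.   67.8]
 base x [522.2 608.4] yend 273.49343630501045 z [np.float64(7.6), np.float64(7.5), np.float64(7.4)]
 tongue z 0
```

Request:
{"method": "carry_out", "body": {"increments": "0 0 8 0 0 0; 0 -2 18 0 0 0; 0 -4 29 0 0 0; 0 -7 40 0 0 0; 0 -10 51 0 0 0; 0 -13 63 0 0 0; 0 -16 75 0 0 0; 0 -18 87 0 0 0; 0 -20 99 0 0 0; 0 -22 110 0 0 0"}}

```text
time_s: 25.47
eef_pos: [573.2, 347.3, 161.6]
orientation: [1.0, 0.001, 0.003, -0.003]
ft_force: [0.0, 4.1, 14.9]
finger_gap: 0.6
```

Request:
{"method": "carry_out", "body": {"increments": "0 -2 9 0 0 0; 0 -4 16 0 0 0; 0 -5 21 0 0 0; 0 -6 24 0 0 0; 0 -6 26 0 0 0; 0 -6 27 0 0 0; 0 -6 28 0 0 0; 0 -6 28 0 0 0; 0 -6 28 0 0 0; 0 -6 28 0 0 0"}}

```text
time_s: 26.3
eef_pos: [573.2, 349.9, 134.5]
orientation: [1.0, 0.002, 0.002, 0.0]
ft_force: [0.2, -6.9, 21.1]
finger_gap: 0.5
```

```bash
python3 jp.py
```

```text
[573.2 349.9 134.5] [ 0.2 -6.9 21.1] 26.3
scene block 201 [571.  145.4  69.8]
 base x [546.8 613.6] yend 274.89164549726866 z [np.float64(10.5), np.float64(10.4), np.float64(10.6)]
 yellow 71 [571.7  65.8 125. ] [571.6  65.6 124.6]
 tongue z 55 124.5
side block 101 [566.  146.5  68.3]
 base x [522.7 609.4] yend 275.69222588755946 z [np.float64(7.3), np.float64(7.8), np.float64(6.9)]
 tongue z 0
```

Request:
{"method": "carry_out", "body": {"increments": "0 6 -25 0 0 0; 0 12 -50 0 0 0; 0 17 -75 0 0 0; 0 22 -100 0 0 0; 0 26 -122 0 0 0; -2 28 -138 0 0 0; -2 28 -138 0 0 0; -2 28 -138 0 0 0; -2 28 -138 0 0 0; -2 28 -138 0 0 0"}}

```text
time_s: 27.23
eef_pos: [568.5, 322.2, 267.9]
orientation: [1.0, 0.001, -0.002, 0.001]
ft_force: [-0.3, 0.1, 0.6]
finger_gap: 0.5
```

```bash
python3 hd.py;python3 jp.py
```

```text
scene 3 [578.3 341.6 174.6] [578.1 340.3 171.4] [578.7 343.4 176.3]
side 14 [557.9 347.2 179. ] [555.2 340.1 163.4] [562.2 357.4 187.4]
[568.7 322.2 268.3] [0.5 0.1 0.2] 27.3333
scene block 196 [571.4 144.9  69.8]
 base x [528.7 613.4] yend 275.00132718581006 z [np.float64(10.7), np.float64(10.4), np.float64(10.5)]
 yellow 67 [571.2  66.6 122. ] [571.3  66.1 121.9]
 tongue z 57 121.9
side block 98 [566.  147.7  68. ]
 base x [521.6 607. ] yend 275.00152634053495 z [np.float64(7.6), np.float64(7.0), np.float64(7.2)]
 tongue z 1 117.2
```

Request:
{"method": "carry_out", "body": {"increments": "2 0 8 0 0 0; 2 -2 18 0 0 0; 2 -4 29 0 0 0; 2 -7 40 0 0 0; 2 -10 51 0 0 0; 2 -13 63 0 0 0; 2 -16 75 0 0 0; 2 -18 87 0 0 0; 2 -20 99 0 0 0; 2 -22 110 0 0 0"}}

```text
time_s: 28.27
eef_pos: [573.4, 347.4, 161.7]
orientation: [1.0, 0.001, 0.003, -0.003]
ft_force: [-0.0, 5.0, 13.4]
finger_gap: 0.2
```

Request:
{"method": "carry_out", "body": {"increments": "0 -2 9 0 0 0; 0 -4 16 0 0 0; 0 -5 21 0 0 0; 0 -5 24 0 0 0; 0 -5 26 0 0 0; 0 -5 27 0 0 0; 0 -5 28 0 0 0; 0 -5 28 0 0 0; 0 -5 28 0 0 0; 0 -5 28 0 0 0"}}

```text
time_s: 29.1
eef_pos: [573.4, 349.8, 134.5]
orientation: [1.0, 0.002, 0.003, -0.001]
ft_force: [-1.0, -1.8, 19.0]
finger_gap: 0.9
```

```bash
python3 jp.py
```

```text
[573.4 349.8 134.5] [-1.  -1.8 19. ] 29.1
scene block 200 [571.4 145.9  69.6]
 base x [545.8 613.4] yend 275.4377329868913 z [np.float64(10.8), np.float64(10.4), np.float64(9.8)]
 yellow 65 [572.   62.  139.1] [570.7  62.  138.4]
 tongue z 40 139.7
side block 102 [565.6 146.4  69.1]
 base x [521.6 606.6] yend 275.2540674544743 z [np.float64(6.8), np.float64(7.2), np.float64(7.8)]
 tongue z 5 136.1
```

The lift is now about 31 mm. I'll press slightly further to be sure it is on the stop, then look once more.

Request:
{"method": "carry_out", "body": {"increments": "0 0 0.3 0 0 0; 0 0 0.5 0 0 0; 0 0 0.5 0 0 0; 0 0 0.5 0 0 0; 0 0 0.5 0 0 0; 0 0 0.5 0 0 0; 0 0 0.5 0 0 0; 0 0 0.5 0 0 0; 0 0 0.5 0 0 0; 0 0 0.5 0 0 0"}}

```text
time_s: 30.03
eef_pos: [573.4, 349.8, 134.3]
orientation: [1.0, 0.002, 0.003, -0.001]
ft_force: [-1.2, -3.4, 20.9]
finger_gap: 0.6
```

```bash
python3 jp.py
python3 - <<'E'
import cv2,numpy as np
a=cv2.imread('pics/jp_scene.png')[130:280,180:460];b=cv2.imread('pics/jp_side.png')[80:350,180:460]
cv2.imwrite('pics/fin.png',np.hstack([cv2.resize(a,(400,214)),cv2.resize(b,(222,214))]).repeat(1,0)); cv2.imwrite('pics/fin.png',np.vstack([cv2.resize(a,(560,300)),cv2.resize(b,(560,540))[:300]]))
E
```

```text
[573.4 349.8 134.3] [-1.2 -3.4 20.9] 30.0333
scene block 195 [571.1 145.5  69.8]
 base x [547.4 612.7] yend 275.0420681940867 z [np.float64(10.3), np.float64(10.1), np.float64(10.2)]
 yellow 67 [572.7  61.7 138. ] [570.8  61.8 137.9]
 tongue z 43 139.9
side block 101 [565.7 145.6  67.8]
 base x [522.3 606.1] yend 273.6479461004992 z [np.float64(6.6), np.float64(7.1), np.float64(7.0)]
 tongue z 7 134.2
```

View pics/fin.png

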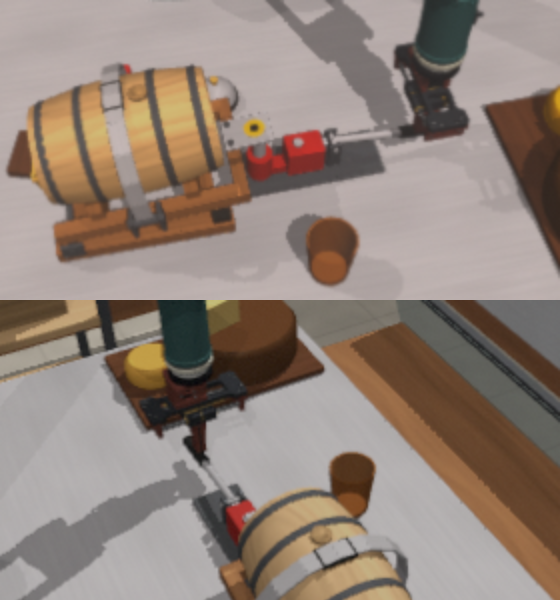

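The final view shows the bow down over the cask, the tail raised with the yellow mark at (254,128), and the fingers holding the handle down at (405,130). The tumbler, bell and chock are where they were. Handing in.

```bash
python3 -c "
from plant import *
print(finish_job())"
```

```text
the job is handed in; nothing more can be done
None
```

The job is handed in at about 30 s, with the gripper still holding the jack handle right down.

- **Bow:** I gripped it and swung it down. It met its hard stop with 42 N of reaction, and afterwards the grip measured level at about 100 mm.
- **Jack:** It stands under the tongue. The saddle is about 1 mm from the yellow mark by the scene camera. The wrist camera put it about 2 mm off sideways. The saddle itself is hidden under the tongue, so I worked this out from the pump block and base.
- **Lift:** Three strokes took the yellow mark from about 107.4 mm to 138–139 mm, a rise of about 31 mm. By the end it had crept about 7 mm towards the cask, as you described. The jack had not shifted.
- **Handle:** It is held with about 21 N at the grip. On the last press it moved only 0.2 mm for 0.5 mm commanded, at the same height where it stopped before.

**What went wrong or disagreed:**
- My first grasp of the bow grip was off-centre and pushed sideways on it with 42 N. I let go, re-centred and gripped again. The bow did not appear to have moved.
- At the bottom of the first stroke the tongue rose 2–2.5 mm but settled back when the handle came up, so I did not count that rise.
- The two fixed cameras disagree by 3–5 mm.

The glass, bell and chock were never touched.

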